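# Power up a repaired board in sequence

### The job

Power up the repaired board: on the four switch modules in the rack, press with a fingertip first the large round key, then the square key, then the long bar key, each lightly and all the way in, where it stays. Leave the small round key up, do not lift or pull the modules out of their pockets, and do not disturb the things lying around.

Things in the scene. Friction and masses are not known exactly. Their poses are not given: they have to be found in the camera images.
- rack: Fixed aluminium rack, 154 x 154 mm, 18 mm high, with four open pockets in a two by two pattern (73-75 mm between pocket centres); pocket floor 4 mm above the bench, walls 4 mm thick. Origin: centre of its underside; x and y along its sides, z up.
- module_large: Loose grey switch module, housing 64 x 64 x 36 mm, about 0.3 kg, standing in one pocket of the rack (about 2.5 mm play all round); any module may be in any pocket. On its top is a black LARGE ROUND key (disc 42 mm across). Origin: centre of the underside (about 4 mm above the bench); z up, sides along the rack's.
- module_square: Loose grey switch module, housing 64 x 64 x 36 mm, about 0.3 kg, standing in one pocket of the rack (about 2.5 mm play all round); any module may be in any pocket. On its top is a black SQUARE key (30 x 30 mm). Origin: centre of the underside (about 4 mm above the bench); z up, sides along the rack's.
- module_bar: Loose grey switch module, housing 64 x 64 x 36 mm, about 0.3 kg, standing in one pocket of the rack (about 2.5 mm play all round); any module may be in any pocket. On its top is a black LONG BAR key (14 x 50 mm, long along the module's y). Origin: centre of the underside (about 4 mm above the bench); z up, sides along the rack's.
- module_small: Loose grey switch module, housing 64 x 64 x 36 mm, about 0.3 kg, standing in one pocket of the rack (about 2.5 mm play all round); any module may be in any pocket. On its top is a black SMALL ROUND key (disc 16 mm across), which must stay up. Origin: centre of the underside (about 4 mm above the bench); z up, sides along the rack's.
- large_top (a point): Centre of the flat top face of the LARGE ROUND key; it moves with the key. Key up: 60 mm above the bench (20 mm above the housing); key fully in and let go: 8 mm lower. All keys are alike in height. The cap is sprung: it yields 1 mm per 2 N (up to 7 mm) beyond the key's travel and recovers, so push the top down some 10 to 11 mm, or until 5 to 8 N is felt; over 22 N damages it.
- key_large (a joint): How far the LARGE ROUND key is pressed in, m: 0 = up (as at the start), 0.008 = fully in. It moves straight down against a steady 2.5 N or so, stops at 0.008, and stays wherever it is left (no spring back). The cap is sprung.
- square_top (a point): Centre of the flat top face of the SQUARE key; it moves with the key. Key up: 60 mm above the bench (20 mm above the housing); key fully in and let go: 8 mm lower. All keys are alike in height. The cap is sprung: it yields 1 mm per 2 N (up to 7 mm) beyond the key's travel and recovers, so push the top down some 10 to 11 mm, or until 5 to 8 N is felt; over 22 N damages it.
- key_square (a joint): How far the SQUARE key is pressed in, m: 0 = up (as at the start), 0.008 = fully in. It moves straight down against a steady 2.5 N or so, stops at 0.008, and stays wherever it is left (no spring back). The cap is sprung.
- bar_top (a point): Centre of the flat top face of the LONG BAR key; it moves with the key. Key up: 60 mm above the bench (20 mm above the housing); key fully in and let go: 8 mm lower. All keys are alike in height. The cap is sprung: it yields 1 mm per 2 N (up to 7 mm) beyond the key's travel and recovers, so push the top down some 10 to 11 mm, or until 5 to 8 N is felt; over 22 N damages it.
- key_bar (a joint): How far the LONG BAR key is pressed in, m: 0 = up (as at the start), 0.008 = fully in. It moves straight down against a steady 2.5 N or so, stops at 0.008, and stays wherever it is left (no spring back). The cap is sprung.
- small_top (a point): Centre of the flat top face of the SMALL ROUND key; it moves with the key. Key up: 60 mm above the bench (20 mm above the housing); key fully in and let go: 8 mm lower. All keys are alike in height. The cap is sprung: it yields 1 mm per 2 N (up to 7 mm) beyond the key's travel and recovers, so push the top down some 10 to 11 mm, or until 5 to 8 N is felt; over 22 N damages it.
- key_small (a joint): How far the SMALL ROUND key is pressed in, m: 0 = up (as at the start), 0.008 = fully in. It moves straight down against a steady 2.5 N or so, stops at 0.008, and stays wherever it is left (no spring back). The cap is sprung.
- board: Fixed repaired green circuit board beside the rack, 200 x 180 mm, about 42 mm high at its fan. Origin: centre of its underside, on the bench.
- screwdriver: Loose screwdriver with a black handle lying on the bench along its own x, 200 mm long, 26 mm thick; bystander. Origin at the middle of its length, at bench height.
- spool: Loose solder spool standing on its flange, 54 mm across, 40 mm high; bystander. Origin: centre of its underside.
- jar: Loose small glass jar with white cap, 48 mm across, 60 mm high; bystander. Origin: centre of its underside.
- can: Loose aluminium can with a paper band, 56 mm across, 120 mm high; bystander. Origin: centre of its underside.
There are look-alikes about, which are no part of the job. Leave any brown or pink look-alike of the module_bar alone.

How it is judged (in metres and radians):
On the way, in this order (a step that is already met when the one before it is completed fails the run):
1. large round key pressed in, the other three still up (value of joint key_large above 0.005 m and value of joint each of key_square, key_bar, key_small below 0.003 m), for 0.1 s.
2. then the square key pressed in, long bar and small round still up (value of joint each of key_large, key_square above 0.005 m and value of joint each of key_bar, key_small below 0.003 m), for 0.1 s.
3. then the long bar key pressed in, small round still up (value of joint each of key_large, key_square, key_bar above 0.005 m and value of joint key_small below 0.003 m), for 0.1 s.
At the end, for the whole second after the job is handed in: The large round, square and long bar keys are in (each more than 5 mm of its 8 mm), the small round key is up (less than 3 mm), every module is at rest in its pocket within 12 mm of where it started, and the bystanders are within 20 mm of where they were (all of step 3 and distance of each of module_large, module_square, module_bar, module_small from where it was at the start of the episode below 0.012 m and distance of each of screwdriver, spool, jar, can from where it was at the start of the episode below 0.02 m and linear speed of each of module_large, module_square, module_bar, module_small below 0.02 m/s); the robot touches nothing.
It fails at once if out of order: the square key goes in (3 mm or more) before the large round key is in, or the long bar key before the square key ((value of joint key_square above 0.003 m and value of joint key_large below 0.005 m) or (value of joint key_bar above 0.003 m and value of joint key_square below 0.005 m)).
It fails at once if the small round key is pressed 3 mm or more (value of joint key_small above 0.003 m).
It fails at once if a module is pressed harder than 22 N (contact force between any of the fingers, the arm and module_large above 22 N or contact force between any of the fingers, the arm and module_square above 22 N or contact force between any of the fingers, the arm and module_bar above 22 N or contact force between any of the fingers, the arm and module_small above 22 N).
It fails at once if a module is lifted or moved by more than 12 mm (distance of any of module_large, module_square, module_bar, module_small from where it was at the start of the episode above 0.012 m).
It fails at once if a bystander is moved by more than 20 mm (distance of any of screwdriver, spool, jar, can from where it was at the start of the episode above 0.02 m).
It also fails if it takes over 42 s, if anything falls off the work surface, if the arm or the gripper's body presses on something with over 40 N, if the wrist force passes 120 N, or if a joint passes its speed limit or range.

### The arm

A 7-joint arm with a two-finger parallel gripper is mounted at the origin on the work surface. World frame = base frame: x ahead of the robot, y to its left, z up, the work surface at z = 0. Lengths are in m, angles in degrees, forces in N, time in s.
With the tool pointing down it reaches from about 0.4 to 0.85 m from the base axis. Payload 4.4 kg.
Tool frame: the origin (TCP) lies at the very end of the fingers, on their centre line; the grasp point (between the pads) lies 19 mm behind it; z points along the fingers, y is the line along which they close (so a half turn about z gives the same grasp; the last joint's range is limited). The gripper opens to 94 mm and grips with 3 to 60 N. Pads are 16 mm wide; open, the fingers measure 119 mm over their backs; the gripper's body (75 mm by 177 mm) begins 78 mm behind the grasp point.
Start: joints at [-73.499, 36.005, 2.206, 86.941, -1.547, 57.084, -1.146], TCP at [0.225, 0.61, 0.205] pointing down, gripper open.
Joint ranges: [-175.42, 175.42], [-21.48, 121.26], [-71.46, 75.88], [10.55, 141.38], [-63.04, 243.04], [13.31, 113.54], [-168.57, 168.57]. Speed limits (degrees/s): [147.25, 147.25, 180, 180, 180, 180, 180].

### API

Orientations are given as [roll, pitch, yaw] about the fixed x, y, z axes, in that order (R = Rz(yaw) Ry(pitch) Rx(roll)).
In Python, from bench import arm, grab_frame, regions_of, place_of gives the robot as it stands.
- The arm moves only by the tool step_arm, never from a script. Its arguments are lists of equal length, an entry for each row: "dp": the shift along the world's x, y, z scaled (see below), a list of three; "delta_rot": the turn, a rotation vector about the world's x, y, z scaled (see below), a list of three; "hand": the opening, from 0 (shut) to 1 (fully open). A call has exactly 8 rows; each row shifts and turns the commanded pose from where the row before left it; what a row does not reach is not made up. The controller multiplies each number of a shift by 300 mm and each number of a turn by 90 degrees. A row lasts 1/10 s, in which the tool goes at most 50 mm and 8.59 degrees, less where a joint would pass 70% of its speed; a pose out of reach is approached as far as the arm can. A call with a number of a shift or a turn outside -1 to 1 is refused whole. A call with a gripper value outside its range is refused whole. The fingers move at their own pace and stop on an object; "grip_force" is the grip in N (left out, the last holds). Time passes only in rows, so rows that do not move let the fingers close, or fill a call up. It gives the time, the measured TCP pose, the force, the opening and the grip force at its end, in the units of the state.
- arm.sense(): the state, without advancing time (a new reading comes with each control period).
- grab_frame(name): name is "scene" or "top" or "wrist"; returns a dict with "frame" (384x512x3 uint8, red, green, blue), "depth" (384x512 float32, m along the optical axis (not along the pixel's ray), 0 where there is no reading), "mtx" (3x3 intrinsics, pixels), "cam_to_world" (4x4, takes a point from camera to world coordinates). Camera axes: x right, y down, z forward; pixel columns grow to the right and rows downward; lengths in m; the calibration is good to about 2 mm. A picture is of the moment at which its call begins.
- arm.finish_job(): hands the job in; it is judged then, once.
Trained networks look in a picture, given as the dict that the camera call returned (one of the last four; its "shot" number tells which), for a name from the list of things; names that differ only in an ending like _2 or _b are one class to them, and where a whole thing is asked for, a point or a joint stands for the part that bears it (a point fixed in the world has none). Each returns a list of dicts, best first, with "score" (0 to 1); they miss things now and then, are a little off and sometimes report something else, mostly with a low value. They report only what shows in the picture. A call takes as long as a camera call. They do not tell look-alikes from the thing itself.
- regions_of(picture, query): "mask" (384x512 bool, what is visible of it).
- place_of(picture, query): "xyz" ([x, y, z] in m, in world coordinates, good to about 4 mm: a listed point, or the origin of a listed thing).
The state is a dict: "time_s": time; "qpos": joint angles; "qd": joint speeds; "tau": joint torques, N m; "tool_pos": TCP position; "orientation": TCP orientation; "wrist_force": force on the tool from outside, world axes, zero at the start; "moment": the same for the moment, N m; "grip_width": finger opening in m; "grasp_force": force on a finger pad.
Only numpy, scipy, OpenCV 4.12 (cv2) and the standard library are available. Lean on these libraries where they do the work, as an engineer would, in place of code of your own. Each camera call takes 0.05 s, during which the arm holds its last target. There are 200 camera calls.

## Working session

There is one attempt and no reset: what is moved stays moved. The work goes in short steps, Python scripts to look and compute and a tool call to move; the robot and the scene stay as the last step left them, time stands still between calls to the robot, and variables do not carry over. Pictures are saved under pics/ and viewed, at most 10 in all, crops included, and the job is handed in when it is done.

Besides the shell and the picture viewer there is one more tool, called after "Emit:" as name(argument=value, ...), one argument or row to a line, values as JSON. step_arm: Moves the arm, as the interface text tells. Shifts and turns lie within -1 to 1; 1 stands for 300 mm of shift or 90 degrees of turn. Its arguments: {"type":"object","properties":{"dp":{"type":"array","items":{"type":"array","items":{"type":"number","minimum":-1,"maximum":1}}},"delta_rot":{"type":"array","items":{"type":"array","items":{"type":"number","minimum":-1,"maximum":1}}},"hand":{"type":"array","items":{"type":"number"}},"grip_force":{"type":"number"}},"required":["dp","delta_rot","hand"]}

```bash
mkdir -p pics
cat > h.py <<'E'
import numpy as np, cv2
from bench import arm, grab_frame, regions_of, place_of
def save(p,n): cv2.imwrite('pics/'+n,p["frame"][:,:,::-1])
def world(p,u,v,d=None):
    d=p["depth"][int(v),int(u)] if d is None else d
    c=np.linalg.inv(p["mtx"])@[u,v,1]*d
    return (p["cam_to_world"]@[*c,1])[:3]
def pix(p,X):
    c=np.linalg.inv(p["cam_to_world"])@[*X,1]; q=p["mtx"]@c[:3]; return q[:2]/q[2]
E
python3 - <<'E'
from h import *
print(arm.sense())
for n in ("top","scene"):
    p=grab_frame(n); save(p,n+'1.png')
    for q in ("rack","large_top","square_top","bar_top","small_top","module_bar","can","jar","spool","screwdriver","board"):
        for r in place_of(p,q)[:3]:
            if r["score"]>.2: print(n,q,round(r["score"],2),np.round(r["xyz"],3),np.round(pix(p,r["xyz"])))
E
```

```text
{'time_s': 0.0, 'qpos': array([-73.49935725,  36.05839314,   2.20293426,  86.99424378,
        -1.54807073,  57.08278389,  -1.14565909]), 'qd': array([ 0.04500547,  0.14256824, -0.0604034 ,  0.04568199,  0.03330808,
       -0.12142329, -0.04963585]), 'tau': array([ 1.10617155e-03, -5.49705005e+01,  1.14357010e+00, -1.86628103e+01,
       -5.23044867e-02,  2.37196841e-02,  1.64278099e-04]), 'tool_pos': array([0.22494221, 0.60914528, 0.20456994]), 'orientation': array([-1.79894262e+02,  6.36569901e-04,  1.59728702e+02]), 'wrist_force': array([-0.06671011,  0.22089533, -0.52617714]), 'moment': array([-0.01540026, -0.00579094, -0.01246277]), 'grasp_force': 0.0, 'grip_width': 0.09405962376633496}
top rack 0.56 [ 0.548  0.085 -0.001] [242. 191.]
top rack 0.39 [0.585 0.051 0.008] [254. 178.]
top large_top 0.77 [0.592 0.057 0.059] [252. 172.]
top square_top 0.63 [0.581 0.134 0.061] [223. 176.]
top bar_top 0.69 [ 0.371 -0.164  0.055] [335. 257.]
top bar_top 0.58 [0.719 0.164 0.053] [213. 126.]
top bar_top 0.43 [0.515 0.048 0.057] [255. 201.]
top small_top 0.57 [0.502 0.122 0.064] [226. 205.]

[... 784 characters left out ...]
005] [245. 191.]
scene bar_top 0.78 [ 0.374 -0.168  0.056] [134. 199.]
scene bar_top 0.56 [0.72  0.16  0.056] [346. 189.]
scene bar_top 0.46 [0.517 0.046 0.062] [246. 174.]
scene small_top 0.63 [0.501 0.116 0.062] [260. 156.]
scene module_bar 0.93 [0.716 0.163 0.002] [342. 203.]
scene module_bar 0.87 [ 0.372 -0.165 -0.003] [140. 215.]
scene module_bar 0.74 [0.514 0.045 0.002] [245. 192.]
scene can 0.66 [0.661 0.286 0.002] [349. 166.]
scene jar 0.8 [ 0.71   0.052 -0.   ] [313. 231.]
scene spool 0.69 [ 0.407  0.02  -0.   ] [207. 178.]
scene screwdriver 0.86 [0.496 0.242 0.003] [288. 148.]
scene screwdriver 0.28 [0.512 0.047 0.061] [244. 173.]
scene board 0.62 [ 0.57  -0.18  -0.005] [194. 266.]
```

Run:
```python
from h import *
p=grab_frame("top"); f=p["frame"][:,:,::-1]
cv2.imwrite('pics/topcrop.png',cv2.resize(f[110:290,150:390],(800,600),interpolation=cv2.INTER_CUBIC))
g=p["depth"]; 
# key tops: points at z 0.056..0.064 near the rack
v,u=np.mgrid[0:384,0:512]; c=np.stack([u,v,np.ones_like(u)],-1)@np.linalg.inv(p["mtx"]).T*g[...,None]
W=c@p["cam_to_world"][:3,:3].T+p["cam_to_world"][:3,3]
m=((abs(W[...,2]-.060)<.007)&(g>0)).astype(np.uint8)
n,l,s,ce=cv2.connectedComponentsWithStats(m)
for i in range(1,n):
    if s[i,4]>12:
        w=W[l==i]; print(np.round(ce[i]),s[i,4],np.round(np.median(w,0),4),np.round(w.mean(0),4),np.round(np.ptp(w,axis=0),3))
print(p["cam_to_world"],p["mtx"])
```

```text
[ 8. 72.] 159 [0.8654 0.7346 0.0571] [0.8643 0.7371 0.0571] [0.144 0.036 0.01 ]
[49. 81.] 397 [0.842  0.6231 0.0574] [0.8414 0.6199 0.0573] [0.146 0.118 0.012]
[213. 127.] 61 [0.715  0.1636 0.0546] [0.7155 0.1631 0.0548] [0.048 0.016 0.004]
[254. 129.] 186 [0.7116 0.0524 0.0576] [0.7117 0.0523 0.0579] [0.043 0.038 0.01 ]
[173. 151.] 28 [0.6429 0.2676 0.06  ] [0.6465 0.27   0.0606] [0.034 0.031 0.012]
[252. 173.] 181 [0.5894 0.0561 0.0579] [0.5896 0.0564 0.0578] [0.039 0.038 0.01 ]
[224. 176.] 122 [0.5805 0.1309 0.0575] [0.5805 0.1315 0.0575] [0.032 0.03  0.01 ]
[256. 200.] 96 [0.5166 0.0442 0.0575] [0.5163 0.0447 0.0575] [0.019 0.048 0.009]
[227. 204.] 28 [0.5053 0.1208 0.0578] [0.5059 0.1201 0.0577] [0.014 0.014 0.007]
[334. 256.] 58 [ 0.3727 -0.1631  0.0547] [ 0.3715 -0.1621  0.0551] [0.046 0.031 0.007]
[271. 381.] 51 [ 0.0639 -0.0024  0.0586] [0.0631 0.0005 0.0597] [0.012 0.07  0.014]
[[ 1.34118808e-02 -9.90359288e-01  1.37871685e-01  3.94506566e-01]
 [-9.99910051e-01 -1.32686861e-02  1.95767445e-03  3.06714180e-02]
 [-1.09424974e-04 -1.37885539e-01 -9.90448164e-01  1.17003386e+00]
 [ 0.00000000e+00  0.00000000e+00  0.00000000e+00  1.00000000e+00]] [[421.46636996   0.         260.43098153]
 [  0.         421.46636996 187.90227311]
 [  0.           0.           1.        ]]
```

View pics/topcrop.png

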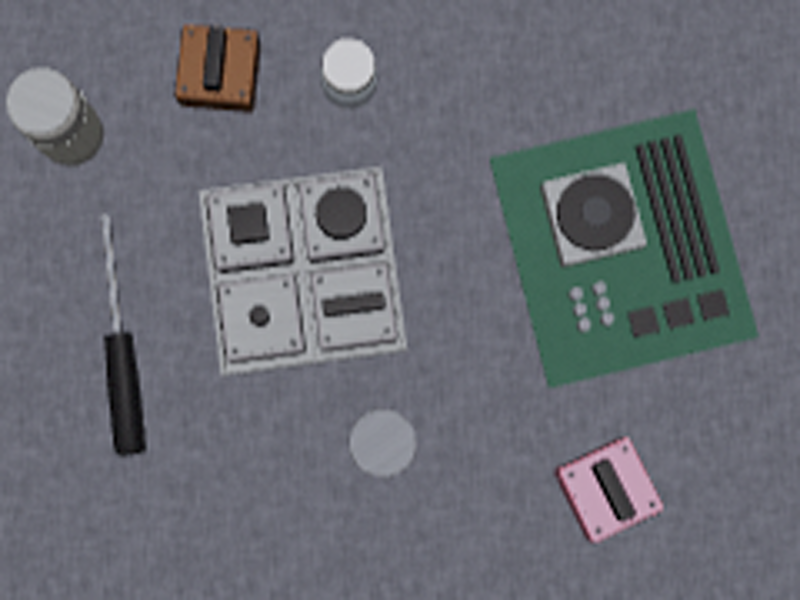

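View pics/scene1.png

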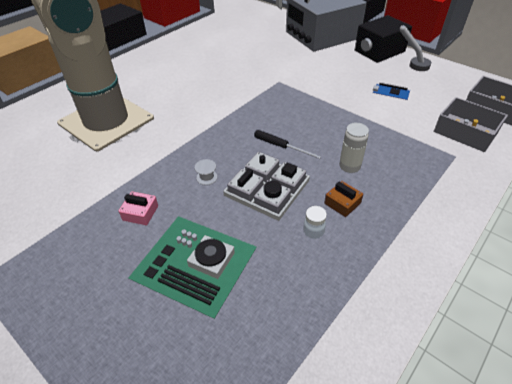

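The top crop (x3.33, offset 150,110) shows square key at crop (248,222), large disc (341,213), small disc (259,316) and bar (353,303), all on grey modules in the rack.

- **Large round candidates:** rack disc at full-image (252,173), jar cap (254,129), board fan (~(329,174)). I choose the rack disc.
- **Bar candidates:** grey rack module (256,200), brown (213,127), pink (334,256). I choose the grey one.
- **Square and small candidates:** rack keys at (224,176) and (227,204), plus the board chips.

The key heights measure about 58–60 mm and their spacing is about 75 mm, both as they should be.

Emit:
step_arm(
  dp=[
    [0.076,-0.115,0],
    [0.076,-0.115,0],
    [0.076,-0.115,0],
    [0.076,-0.115,0],
    [0.076,-0.115,0],
    [0.076,-0.115,0],
    [0.076,-0.115,0],
    [0.076,-0.115,0],
  ],
  delta_rot=[
    [0,0,0],
    [0,0,0],
    [0,0,0],
    [0,0,0],
    [0,0,0],
    [0,0,0],
    [0,0,0],
    [0,0,0],
  ],
  hand=[0,0,0,0,0,0,0,0],
)

```text
time_s: 2.05
tool_pos: [0.4084, 0.3324, 0.2057]
orientation: [180.0, 0.0, 159.7]
wrist_force: [0.9, -0.2, -0.0]
grip_width: 0.0335
grasp_force: 0.0
```

Emit:
step_arm(
  dp=[
    [0.076,-0.115,0],
    [0.076,-0.115,0],
    [0.076,-0.115,0],
    [0.076,-0.115,0],
    [0.076,-0.115,0],
    [0.076,-0.115,0],
    [0.076,-0.115,0],
    [0,0,0],
  ],
  delta_rot=[
    [0,0,0],
    [0,0,0],
    [0,0,0],
    [0,0,0],
    [0,0,0],
    [0,0,0],
    [0,0,0],
    [0,0,0],
  ],
  hand=[0,0,0,0,0,0,0,0],
)

```text
time_s: 2.85
tool_pos: [0.5704, 0.0849, 0.2056]
orientation: [-179.8, 0.2, 159.2]
wrist_force: [-0.5, -0.0, -0.4]
grip_width: 0.0007
grasp_force: 0.0
```

Run:
```python
from h import *
s=arm.sense(); print(s["time_s"],s["tool_pos"],s["orientation"],s["wrist_force"],s["grip_width"])
p=grab_frame("wrist"); save(p,'w1.png')
for q in ("large_top","square_top","bar_top","small_top"):
    for r in place_of(p,q)[:3]:
        if r["score"]>.2: print(q,round(r["score"],2),np.round(r["xyz"],3),np.round(pix(p,r["xyz"])))
g=p["depth"]; v,u=np.mgrid[0:384,0:512]; c=np.stack([u,v,np.ones_like(u)],-1)@np.linalg.inv(p["mtx"]).T*g[...,None]
W=c@p["cam_to_world"][:3,:3].T+p["cam_to_world"][:3,3]
m=((abs(W[...,2]-.060)<.006)&(g>0)).astype(np.uint8)
n,l,s,ce=cv2.connectedComponentsWithStats(m)
for i in range(1,n):
    if s[i,4]>60:
        w=W[l==i]; print(np.round(ce[i]),s[i,4],np.round(w.mean(0),4),np.round(np.ptp(w,axis=0),3))
```

```text
2.85 [0.57035903 0.08487134 0.20562816] [-179.84370134    0.23405481  159.18086861] [-0.46190734 -0.03103936 -0.41031549] 0.0006637197591510834
large_top 0.84 [0.589 0.056 0.058] [228. 210.]
bar_top 0.85 [0.718 0.161 0.054] [364. 283.]
bar_top 0.74 [0.519 0.045 0.06 ] [191. 149.]
small_top 0.67 [0.503 0.12  0.058] [258. 103.]
[259. 104.] 226 [0.504  0.1203 0.0592] [0.015 0.015 0.007]
[190. 143.] 758 [0.5145 0.0459 0.0591] [0.02  0.05  0.007]
[296. 173.] 929 [0.5779 0.1313 0.0592] [0.033 0.033 0.008]
[453. 187.] 403 [0.6457 0.2708 0.0601] [0.045 0.043 0.012]
[228. 207.] 1213 [0.5862 0.057  0.0593] [0.037 0.041 0.007]
[364. 275.] 371 [0.7088 0.1635 0.0556] [0.039 0.015 0.003]
```

View pics/w1.png

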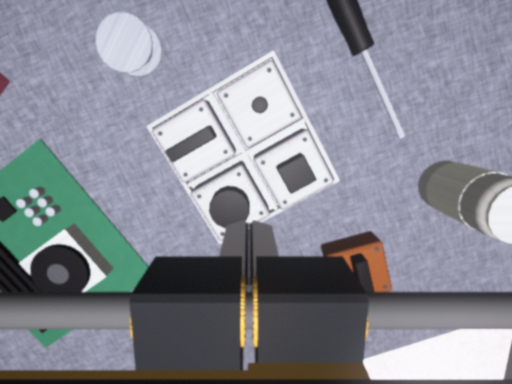

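The wrist view confirms the layout on grey modules in the rack: large disc at (228,207), bar (190,143), square (296,173) and small (259,104). The brown bar at (370,260) stands outside. Combined targets are large (0.588,0.0565), square (0.579,0.131) and bar (0.5155,0.0455), with key tops at about z 0.060.

Emit:
step_arm(
  dp=[
    [0.06,-0.095,0],
    [0,0,-0.12],
    [0,0,-0.12],
    [0,0,-0.12],
    [0,0,-0.07],
    [0,0,0],
    [0,0,0],
    [0,0,0],
  ],
  delta_rot=[
    [0,0,0],
    [0,0,0],
    [0,0,0],
    [0,0,0],
    [0,0,0],
    [0,0,0],
    [0,0,0],
    [0,0,0],
  ],
  hand=[0,0,0,0,0,0,0,0],
)

```text
time_s: 3.9
tool_pos: [0.5863, 0.0646, 0.0781]
orientation: [179.9, 0.1, 159.8]
wrist_force: [0.8, 0.0, 0.1]
grip_width: 0.0007
grasp_force: 0.0
```

Emit:
step_arm(
  dp=[
    [0.006,-0.027,-0.017],
    [0,0,-0.017],
    [0,0,-0.013],
    [0,0,-0.013],
    [0,0,-0.013],
    [0,0,-0.01],
    [0,0,0],
    [0,0,0],
  ],
  delta_rot=[
    [0,0,0],
    [0,0,0],
    [0,0,0],
    [0,0,0],
    [0,0,0],
    [0,0,0],
    [0,0,0],
    [0,0,0],
  ],
  hand=[0,0,0,0,0,0,0,0],
)

```text
time_s: 4.7
tool_pos: [0.587, 0.0554, 0.0515]
orientation: [-180.0, -0.0, 159.7]
wrist_force: [0.5, -2.0, 1.4]
grip_width: 0.0004
grasp_force: 0.7
```

Emit:
step_arm(
  dp=[
    [0,0,-0.003],
    [0,0,-0.003],
    [0,0,0],
    [0,0,0],
    [0,0,0],
    [0,0,0],
    [0,0,0],
    [0,0,0],
  ],
  delta_rot=[
    [0,0,0],
    [0,0,0],
    [0,0,0],
    [0,0,0],
    [0,0,0],
    [0,0,0],
    [0,0,0],
    [0,0,0],
  ],
  hand=[0,0,0,0,0,0,0,0],
)

```text
time_s: 5.5
tool_pos: [0.587, 0.0555, 0.0498]
orientation: [-180.0, 0.0, 159.7]
wrist_force: [-0.8, -2.3, 4.1]
grip_width: 0.0004
grasp_force: 2.4
```

Emit:
step_arm(
  dp=[
    [0,0,-0.004],
    [0,0,0],
    [0,0,0],
    [0,0,0],
    [0,0,0],
    [0,0,0],
    [0,0,0],
    [0,0,0],
  ],
  delta_rot=[
    [0,0,0],
    [0,0,0],
    [0,0,0],
    [0,0,0],
    [0,0,0],
    [0,0,0],
    [0,0,0],
    [0,0,0],
  ],
  hand=[0,0,0,0,0,0,0,0],
)

```text
time_s: 6.3
tool_pos: [0.5871, 0.0555, 0.0488]
orientation: [-180.0, 0.0, 159.7]
wrist_force: [-1.7, -2.9, 7.2]
grip_width: 0.0003
grasp_force: 3.4
```

Emit:
step_arm(
  dp=[
    [0,0,0.05],
    [0,0,0.07],
    [0,0,0.05],
    [-0.007,0.063,0],
    [-0.007,0.063,0],
    [-0.007,0.063,0],
    [-0.006,0.063,0],
    [0,0,0],
  ],
  delta_rot=[
    [0,0,0],
    [0,0,0],
    [0,0,0],
    [0,0,0],
    [0,0,0],
    [0,0,0],
    [0,0,0],
    [0,0,0],
  ],
  hand=[0,0,0,0,0,0,0,0],
)

```text
time_s: 7.1
tool_pos: [0.5781, 0.136, 0.0998]
orientation: [179.8, -0.1, 160.0]
wrist_force: [0.7, 0.0, -0.5]
grip_width: 0.0006
grasp_force: 0.0
```

```bash
cat > k.py <<'E'
from h import *
s=arm.sense(); print(s["time_s"],s["tool_pos"],s["wrist_force"])
for nm in ("top","wrist"):
    p=grab_frame(nm); save(p,f'{nm}_{s["time_s"]:.1f}.png')
    for k,x in dict(large=(.588,.0565),square=(.579,.131),bar=(.5155,.0455),small=(.5045,.12)).items():
        best=[]
        for z in (.060,.052):
            u,v=np.round(pix(p,(*x,z))).astype(int)
            if 2<u<509 and 2<v<381:
                best.append(np.median([world(p,a,b)[2] for a in range(u-1,u+2) for b in range(v-1,v+2)]))
        print(nm,k,np.round(best,4))
E
python3 k.py
```

```text
7.1 [0.57809431 0.13599762 0.09982952] [ 0.65406813  0.02237382 -0.48145489]
top large [0.2366 0.2365]
top square [0.6378 0.6412]
top bar [0.0585 0.0574]
top small [0.6993 0.6993]
wrist large [0.2064 0.2033]
wrist square [0.0595 0.0593]
wrist bar [0.0592 0.0591]
wrist small [0.0597 0.0595]
```

Emit:
step_arm(
  dp=[
    [0.003,-0.017,-0.05],
    [0,0,-0.045],
    [0,0,-0.017],
    [0,0,-0.017],
    [0,0,-0.013],
    [0,0,-0.013],
    [0,0,-0.007],
    [0,0,0],
  ],
  delta_rot=[
    [0,0,0],
    [0,0,0],
    [0,0,0],
    [0,0,0],
    [0,0,0],
    [0,0,0],
    [0,0,0],
    [0,0,0],
  ],
  hand=[0,0,0,0,0,0,0,0],
)

```text
time_s: 8.0
tool_pos: [0.5796, 0.1257, 0.0509]
orientation: [-180.0, -0.0, 159.7]
wrist_force: [-0.5, -1.8, 3.8]
grip_width: 0.0004
grasp_force: 1.3
```

Emit:
step_arm(
  dp=[
    [0,0,-0.004],
    [0,0,-0.002],
    [0,0,0],
    [0,0,0],
    [0,0,0],
    [0,0,0],
    [0,0,0],
    [0,0,0],
  ],
  delta_rot=[
    [0,0,0],
    [0,0,0],
    [0,0,0],
    [0,0,0],
    [0,0,0],
    [0,0,0],
    [0,0,0],
    [0,0,0],
  ],
  hand=[0,0,0,0,0,0,0,0],
)

```text
time_s: 8.8
tool_pos: [0.5798, 0.1258, 0.0496]
orientation: [-180.0, 0.0, 159.7]
wrist_force: [-2.3, -1.4, 5.6]
grip_width: 0.0005
grasp_force: 2.6
```

Emit:
step_arm(
  dp=[
    [0,0,-0.003],
    [0,0,0],
    [0,0,0.07],
    [0,0,0.1],
    [-0.053,-0.067,0],
    [-0.053,-0.067,0],
    [-0.053,-0.067,0],
    [-0.053,-0.067,0],
  ],
  delta_rot=[
    [0,0,0],
    [0,0,0],
    [0,0,0],
    [0,0,0],
    [0,0,0],
    [0,0,0],
    [0,0,0],
    [0,0,0],
  ],
  hand=[0,0,0,0,0,0,0,0],
)

```text
time_s: 9.6
tool_pos: [0.5163, 0.0461, 0.0994]
orientation: [179.9, 0.1, 159.8]
wrist_force: [-0.2, -0.8, -0.5]
grip_width: 0.0003
grasp_force: 0.0
```

```bash
python3 k.py; sleep 1; python3 -c "
from h import *; print(arm.sense()['tool_pos'])"
```

```text
9.6 [0.51627493 0.04607021 0.09942023] [-0.24401012 -0.7749891  -0.51576493]
top large [0.5816 0.5831]
top square [0.5441 0.2413]
top bar [0.6553 0.6581]
top small [0.6154 0.6154]
wrist large [0.2199 0.2196]
wrist square [0.0515 0.052 ]
wrist bar [0.0595 0.0593]
wrist small [0.0595 0.0594]
[0.51422758 0.04320449 0.09930292]
```

The square key now reads 51.5 mm, so it is in. The bar and small keys are still up at about 59.5 mm.

Emit:
step_arm(
  dp=[
    [0.004,0.007,-0.05],
    [0,0,-0.045],
    [0,0,-0.017],
    [0,0,-0.017],
    [0,0,-0.013],
    [0,0,-0.013],
    [0,0,-0.009],
    [0,0,0],
  ],
  delta_rot=[
    [0,0,0],
    [0,0,0],
    [0,0,0],
    [0,0,0],
    [0,0,0],
    [0,0,0],
    [0,0,0],
    [0,0,0],
  ],
  hand=[0,0,0,0,0,0,0,0],
)

```text
time_s: 10.5
tool_pos: [0.518, 0.0486, 0.0503]
orientation: [179.9, 0.0, 159.8]
wrist_force: [0.2, 2.5, 3.6]
grip_width: 0.0004
grasp_force: 1.9
```

Emit:
step_arm(
  dp=[
    [0,0,-0.004],
    [0,0,-0.002],
    [0,0,0],
    [0,0,0],
    [0,0,0],
    [0,0,0],
    [0,0,0],
    [0,0,0],
  ],
  delta_rot=[
    [0,0,0],
    [0,0,0],
    [0,0,0],
    [0,0,0],
    [0,0,0],
    [0,0,0],
    [0,0,0],
    [0,0,0],
  ],
  hand=[0,0,0,0,0,0,0,0],
)

```text
time_s: 11.3
tool_pos: [0.5181, 0.0486, 0.049]
orientation: [179.9, 0.1, 159.7]
wrist_force: [-0.5, 2.9, 5.7]
grip_width: 0.0004
grasp_force: 3.2
```

Emit:
step_arm(
  dp=[
    [0,0,0.07],
    [0,0,0.15],
    [0,0,0.15],
    [0,0,0.15],
    [0,0,0.15],
    [0.05,0.14,0],
    [0.05,0.14,0],
    [0,0.15,0],
  ],
  delta_rot=[
    [0,0,0],
    [0,0,0],
    [0,0,0],
    [0,0,0],
    [0,0,0],
    [0,0,0],
    [0,0,0],
    [0,0,0],
  ],
  hand=[0,0,0,0,0,0,0,0],
)

```text
time_s: 12.1
tool_pos: [0.5491, 0.1764, 0.2496]
orientation: [-180.0, 0.1, 159.5]
wrist_force: [1.2, 0.0, -0.1]
grip_width: 0.0005
grasp_force: 0.0
```

Emit:
step_arm(
  dp=[
    [0,0.15,0],
    [0,0.15,0],
    [0,0.15,0],
    [0,0.15,0],
    [0,0.15,0],
    [0,0,0],
    [0,0,0],
    [0,0,0],
  ],
  delta_rot=[
    [0,0,0],
    [0,0,0],
    [0,0,0],
    [0,0,0],
    [0,0,0],
    [0,0,0],
    [0,0,0],
    [0,0,0],
  ],
  hand=[0,0,0,0,0,0,0,0],
)

```text
time_s: 12.9
tool_pos: [0.5481, 0.3992, 0.2489]
orientation: [-179.9, 0.0, 159.6]
wrist_force: [0.6, 0.4, -0.3]
grip_width: 0.0003
grasp_force: 0.0
```

```bash
python3 k.py; ls pics
python3 - <<'E'
from h import *
p=grab_frame("top")
for q in ("can","jar","spool","screwdriver"):
    for r in place_of(p,q)[:1]: print(q,np.round(r["xyz"],3))
cv2.imwrite('pics/endcrop.png',cv2.resize(p["frame"][110:290,150:390,::-1],(800,600)))
E
```

```text
12.9 [0.54807678 0.39924696 0.24889377] [ 0.57778978  0.40054354 -0.2508163 ]
top large [0.0507 0.0507]
top square [0.0489 0.0489]
top bar [0.0496 0.0484]
top small [0.0578 0.0578]
wrist large []
wrist square [0.0511 0.0512]
wrist bar []
wrist small [0.0586 0.0588]
scene1.png
top1.png
top_12.9.png
top_7.1.png
top_9.6.png
topcrop.png
w1.png
wrist_12.9.png
wrist_7.1.png
wrist_9.6.png
can [0.66  0.288 0.001]
jar [0.704 0.05  0.002]
spool [0.409 0.02  0.001]
screwdriver [0.491 0.242 0.   ]
```

View pics/endcrop.png

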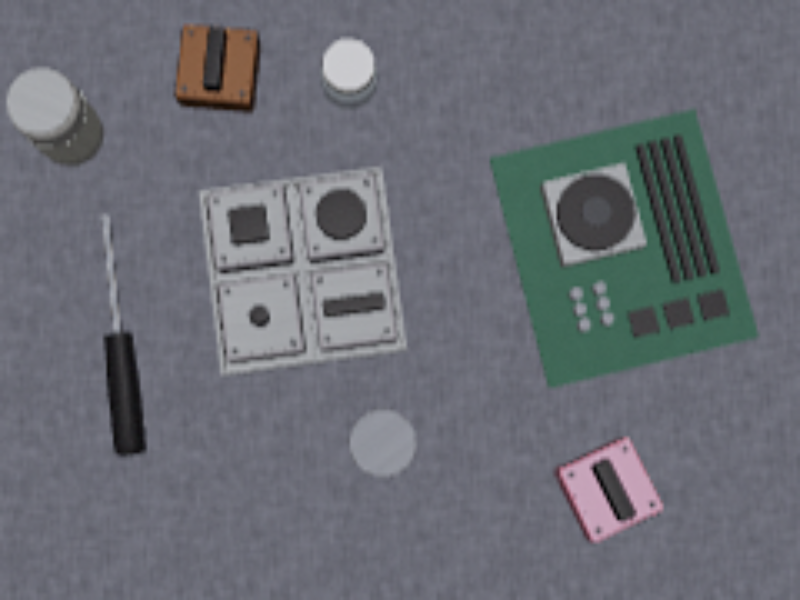

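In the end picture the square (248,222), large (341,213) and bar (353,303) keys sit about 8 mm lower than at the start. The small key (259,316) is still up, and the modules and bystanders have not moved.

```bash
python3 -c "
from bench import arm; print(arm.finish_job())"
```

```text
the job is handed in; nothing more can be done
None
```

I pressed the large round, square and long bar keys fully in, in that order, left the small round key up, saw nothing else moved in the last picture, and handed the job in; no verdict came back.

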